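Press the slide plate under the hold-down leaf spring and push it home

TASK

Load the slide plate into the drill jig: press firmly down on the cross-lined rear part of the plate with your fingertips until the sprung table under it has sunk to the bottom and, still pressing, push the plate forward under the bridge and its leaf spring until its nose is home against the end stop and the table has sprung up again behind it. Only press and push, do not lift the plate; leave the tin, the pipe offcut and the nut where they are, and take your hand away at the end.

Things in the scene. Friction and masses are not known exactly. Their poses are not given: they have to be found in the camera images.
- jig: Fixed drill jig: steel channel 290 mm long (jig x -195 to +95 mm), 110 mm wide over its foot plate. Origin: on the work surface under the middle of the bridge; +x is the direction in which the plate is pushed, +z up. Side rails: inner faces y = +-29.5 mm, outer +-41.5 mm, tops 22 mm high. Fixed bed between them, 12 mm high, from x = -76 mm to the stop. Oiled: friction about 0.2.
- bridge (a point): Middle of the underside of the bridge, a fixed bar across the channel: jig x -6 to +6 mm, underside 28 mm, top 40 mm high (screw heads 44 mm). The 14 mm thick plate passes under it with 2 mm to spare when down on the bed, and butts against it while the table is up. The leaf spring hangs from it and slopes down towards the stop.
- stop (a point): Middle of the end stop's face, at jig x = +80 mm, 21 mm high; the stop is 30 mm high. Home, the plate's nose touches it: plate origin at jig x = +5 mm and 12 mm high, rib 4 mm short of the bridge, rear end 6 mm past the table, which springs up behind it.
- table (a joint): Sprung lift table in the channel (106 x 56 mm, jig x -182 to -76 mm), on which the plate starts. Metres straight down: 0 = up (top 19 mm above the work surface), 0.007 = bottom (12 mm, level with the fixed bed). Its spring pushes up with 7 N at 0, 14 N at 0.007; besides the plate's weight, 9 to 12 N of push down on the plate sinks it fully.
- leaf (a joint): Angle (rad) by which the leaf spring is lifted: 0 = at rest, tip about 18 mm above the work surface; about 0.15 with the plate under its tip. It is 36 mm wide, 52 mm long, hinged at jig x = 8 mm, 32 mm high, tip at x = 59 mm, and presses on the plate with about 4.5 N.
- slide_plate: Loose aluminium plate, about 0.3 kg, 150 mm long (x), 56 wide, 14 thick. Origin: centre of the underside; +x points to the nose, along the jig's +x. A rib crosses its whole width at x -25 to -15 mm, 12 mm above the top face; behind it is the tread. It starts on the raised table, underside 19 mm above the work surface, nose 5 to 20 mm short of the bridge.
- tread (a point): Centre of the tread, the flat rear part of the plate's top with fine cross lines, where the fingers press down (and push forward against the rib). Plate x = -50 mm, 14 mm above the underside; the tread runs from x = -75 to -25 mm, the rib's rear face.
- nose (a point): Middle of the plate's nose face, plate x = +75 mm, 7 mm above the underside.
- grease_tin: Bystander: round tin, 67 mm in diameter, 60 mm high; origin at the centre of its underside.
- pipe_stub: Bystander: pipe offcut standing on end, 43 mm in diameter, 54 mm high; origin at the centre of its underside.
- loose_nut: Bystander: hexagon nut, 36 x 41 mm, 19 mm high; origin at the centre of its underside.
Not all that is in view belongs to the job. There is more than one size of the slide_plate; the one meant has the size given above.

How it is judged:
By the outcome, as a careful person would: the job done as asked, in the order asked, and still so for the second after the job is handed in, with the robot touching nothing.
It also fails if it takes over 38 s, if anything falls off the work surface, if the arm or the gripper's body presses on something with over 40 N, if the wrist force passes 120 N, or if a joint passes its speed limit or range.

ROBOT

A 6-joint arm with a two-finger parallel gripper is mounted at the origin on the work surface; the furniture and walls round the work are solid. World frame = base frame: x ahead of the robot, y to its left, z up, the work surface at z = 0. Lengths are in mm, angles in rad, forces in N, time in s.
With the tool pointing down it reaches from about 350 to 975 mm from the base axis. Payload 7.1 kg.
Tool frame: the origin (TCP) lies between the finger pads; the fingertips stand 8 mm ahead of it and the grasp point (between the pads) lies 11 mm behind it; x points along the fingers, y is the direction in which the jaws open and shut, and the axes are right-handed (so a half turn about x gives the same grasp; the last joint's range is limited). The gripper opens to 88 mm and grips with 3 to 60 N. Pads are 20 mm wide; open, the fingers measure 115 mm over their backs; the gripper's body (75 mm by 178 mm) begins 61 mm behind the grasp point.
Start: joints at [-1.329, 0.423, 1.63, -0, 1.089, -0.019], TCP at [161.177, -603.843, 230.675] pointing down, gripper open.
Joint ranges: [-3, 3], [-0.9, 2.11], [0.09, 2.58], [-1.31, 4.45], [0.11, 2.69], [-2.54, 2.54]. Speed limits (rad/s): [2.39, 2.39, 3.01, 3.14, 3.14, 3.14].

INTERFACE

Orientations are given as a rotation vector (axis times angle).
In Python, from workcell import ctrl gives the robot as it stands.
- The arm moves only by the tool apply_moves, never from a script. Its argument "increments" is a list of rows, each an object with "gripper": the opening in per cent of the stroke, from 0 (shut) to 100 (fully open); "delta_pos": the shift along the tool's x, y, z in cm, a list of three; "dr": the turn, a rotation vector about the tool's x, y, z in rad, a list of three. In form: [{"gripper": gripper, "delta_pos": [dx, dy, dz], "dr": [ax, ay, az]}, ...]. A call has exactly 5 rows; each row shifts and turns the commanded pose from where the row before left it, along the tool's axes as they then stand; what a row does not reach is not made up. A row lasts 1/12 s, in which the tool goes at most 41.7 mm and 7.16 degrees, less where a joint would pass 70% of its speed; a pose out of reach is approached as far as the arm can. A call with a gripper value outside its range is refused whole. The fingers move at their own pace and stop on an object; the grip force is fixed at half the most. Time passes only in rows, so rows that do not move let the fingers close, or fill a call up. It gives the time, the measured TCP pose, the force and the opening at its end, in the units of the state.
- ctrl.get_obs(): the state, without advancing time (a new reading comes with each control period).
- ctrl.get_image(name): name is "side" or "top"; returns a dict with "img" (400x640x3 uint8, red, green, blue), "range_z" (400x640 float32, mm along the optical axis (not along the pixel's ray), 0 where there is no reading), "mtx" (3x3 intrinsics, pixels), "k1" (the pictures are not rectified: a ray, as slopes to the right and down, at radius r is drawn at 1 + k1 r^2 times it, then the intrinsics apply), "rvec" (rotation vector, rad) and "tvec" (3), from world to camera coordinates, as OpenCV has them. Camera axes: x right, y down, z forward; pixel columns grow to the right and rows downward; lengths in mm; the calibration is good to about 2 mm. A picture is of the moment at which its call begins.
- ctrl.close_job(): hands the job in, once; it reports no verdict.
The state is a dict: "t": time; "qpos": joint angles; "qvel": joint speeds; "joint_torque": joint torques, N m; "ee_pos": TCP position; "orientation": TCP orientation; "ft_force": force on the tool from outside, world axes, zero at the start; "moment": the same for the moment, N m; "width": finger opening in mm.
Only numpy, scipy, OpenCV 4.12 (cv2) and the standard library are available. Lean on these libraries where they do the work, as an engineer would, in place of code of your own. Each camera call takes 0.05 s, during which the arm holds its last target. There are 200 camera calls.

## Working session

There is one attempt and no reset: what is moved stays moved. The work goes in short steps, Python scripts to look and compute and a tool call to move; the robot and the scene stay as the last step left them, time stands still between calls to the robot, and variables do not carry over. Pictures are saved under pics/ and viewed, about 8 in all and at most 12, crops included, and the job is handed in when it is done.

Besides the shell and the picture viewer there is one more tool, called after "Emit:" by a JSON object that holds its "name" and its "arguments", one argument or row to a line. apply_moves: Moves the arm, as the interface text tells. Its arguments: {"type":"object","properties":{"increments":{"type":"array","items":{"type":"object","properties":{"gripper":{"type":"number"},"delta_pos":{"type":"array","items":{"type":"number"}},"dr":{"type":"array","items":{"type":"number"}}}}}},"required":["increments"]}

```bash
mkdir -p pics; cat > h.py <<'E'
import numpy as np, cv2
from workcell import ctrl
from scipy.spatial.transform import Rotation as R
def grab(name,fn=None):
    d=ctrl.get_image(name)
    if fn: cv2.imwrite('pics/'+fn,d['img'][:,:,::-1])
    return d
def cloud(d):
    h,w=d['range_z'].shape
    u,v=np.meshgrid(np.arange(w),np.arange(h))
    p=np.stack([u,v],-1).reshape(-1,1,2).astype(float)
    n=cv2.undistortPoints(p,d['mtx'],np.array([d['k1'],0,0,0.])).reshape(h,w,2)
    z=d['range_z'].astype(float)
    c=np.dstack([n*z[...,None],z])
    Rm=cv2.Rodrigues(np.array(d['rvec'],float))[0]
    W=(c-np.array(d['tvec']).reshape(3))@Rm
    W[z==0]=np.nan
    return W
E
python3 - <<'E'
from h import *
print(ctrl.get_obs())
for n in('side','top'):
    d=grab(n,n+'1.png'); W=cloud(d); np.savez(n+'1.npz',W=W,img=d['img']); 
    print(n,d['mtx'],d['k1'],-cv2.Rodrigues(np.array(d['rvec'],float))[0].T@np.array(d['tvec']).reshape(3))
E
```

```text
{'t': 0.0, 'qpos': array([-1.32901852e+00,  4.23861504e-01,  1.63068404e+00,  4.03606714e-06,
        1.08860948e+00, -1.89991708e-02]), 'qvel': array([ 0.00019265,  0.00014448, -0.00067635,  0.0013928 , -0.0007599 ,
       -0.00216042]), 'joint_torque': array([ 3.74035744e-04, -5.44615102e+01, -2.73671508e+01,  6.43890048e-02,
        2.26921850e-02, -1.01258158e-04]), 'ee_pos': array([ 161.03968   , -603.32922948,  229.89113568]), 'orientation': array([ 2.08279825,  0.27477529, -2.08315564]), 'ft_force': array([-0.08126428,  0.23735572,  0.23421504]), 'moment': array([0.06456272, 0.00304883, 0.03739988]), 'width': 87.96022151313149}
side [[516.24385439   0.         323.36469923]
 [  0.         516.24385439 201.14848176]
 [  0.           0.           1.        ]] -0.12842103578300126 [220.67151932 892.43958693 494.51663774]
top [[493.45380211   0.         318.94988399]
 [  0.         493.45380211 195.75218271]
 [  0.           0.           1.        ]] -0.058480648912676264 [ 4.52973175e+02 -6.03223609e-02  1.00339723e+03]
```

View pics/top1.png

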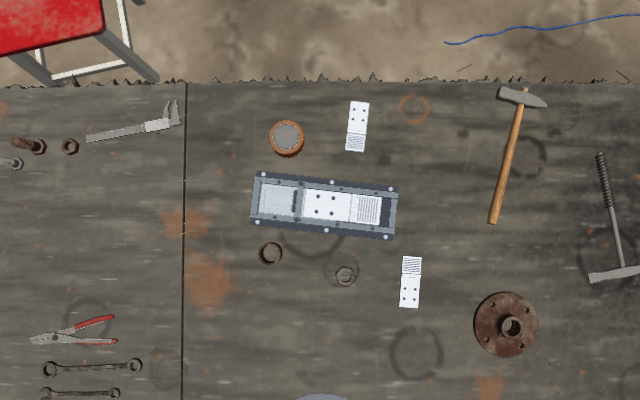

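View pics/side1.png

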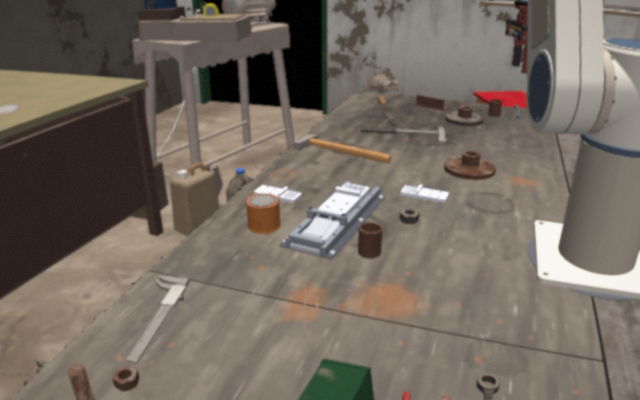

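The top view shows three plates: one in the jig at (335,207) with its tread at (368,209), a loose one at (357,126) and another loose one at (411,282). Tin (287,137), pipe (270,253), nut (345,275). I'll measure all three plates and check the one in the jig with a crop.

```bash
python3 - <<'E'
from h import *
f=np.load('top1.npz');W=f['W'];img=f['img']
c=cv2.resize(img[160:250,235:410],None,fx=4.5,fy=4.5,interpolation=cv2.INTER_CUBIC)
cv2.imwrite('pics/crop1.png',c[:,:,::-1])
for (u,v) in [(368,209),(325,205),(298,203),(275,200),(256,199),(357,126),(411,282),(252,186),(397,200),(258,173),(392,238),(287,137),(270,253),(345,275),(450,230)]:
    print((u,v),np.nanmedian(W[v-1:v+2,u-1:u+2].reshape(-1,3),0).round(1))
# white plate rects: image bright mask
m=(img.min(2)>190).astype(np.uint8)
n,l,s,ce=cv2.connectedComponentsWithStats(m)
for i in range(1,n):
    if s[i,4]>200:
        P=W[l==i];P=P[np.isfinite(P[:,0])]
        print(s[i],cv2.minAreaRect(P[:,:2].astype(np.float32)),np.median(P[:,2]))
P=W[150:260,230:420].reshape(-1,3)
for lo,hi in((3,11),(16,20),(20,25),(30,36),(36,48)):
    q=P[(P[:,2]>lo)&(P[:,2]<hi)]
    print(lo,hi,len(q),cv2.minAreaRect(q[:,:2].astype(np.float32)))
E
```

```text
(368, 209) [490.8 -92.4  34.1]
(325, 205) [498.5  -7.8  35.9]
(298, 203) [502.   44.9  43.2]
(275, 200) [508.9  91.6  24. ]
(256, 199) [510.5 128.4  31.4]
(357, 126) [660.9 -73.1  11.4]
(411, 282) [ 345.6 -180.4   11.4]
(252, 186) [538.5 141.    2.3]
(397, 200) [ 510.4 -154.7    2.2]
(258, 173) [565.  128.3   5.1]
(392, 238) [ 433.4 -143.7    2.5]
(287, 137) [629.3  66.   58.3]
(270, 253) [4.027e+02 1.031e+02 4.000e-01]
(345, 275) [358.9 -48.4   1.9]
(450, 230) [ 4.494e+02 -2.628e+02  3.000e-01]
[117   0  12  47 205] ((1102.027099609375, 631.2163696289062), (161.9033966064453, 17.50300407409668), 10.674795150756836) -496.1014232462425
[ 52  60  72  19 279] ((963.7372436523438, 753.6207885742188), (18.37240219116211, 235.3225555419922), 11.571451187133789) -525.5951156232168
[345 101  24  51 792] ((661.5630493164062, -72.53620910644531), (38.078529357910156, 101.88079833984375), 82.89441680908203) 11.316340498014688
[259 184  38  32 801] ((510.5299072265625, 87.85044860839844), (69.08072662353516, 55.619537353515625), 83.45476531982422) 23.509541083147454
[ 301  189   80   36 1905] ((495.9453125, -39.133995056152344), (153.5186309814453, 55.693023681640625), 83.59441375732422) 34.644236956979675
[399 256  23  52 821] ((346.40264892578125, -178.27862548828125), (38.4034423828125, 101.70336151123047), 85.47201538085938) 11.175692565261643
3 11 2956 ((501.9419860839844, -7.179412841796875), (222.02525329589844, 386.94189453125), 0.11342819035053253)
16 20 238 ((519.8150024414062, -4.067047119140625), (207.70535278320312, 283.50067138671875), 11.873269081115723)
20 25 1598 ((521.1290283203125, -1.295989990234375), (206.0851593017578, 296.26739501953125), 11.02147102355957)
30 36 1939 ((520.789794921875, 22.21905517578125), (199.59056091308594, 257.016357421875), 19.293699264526367)
36 48 917 ((522.8914794921875, 21.230072021484375), (195.34278869628906, 253.13121032714844), 16.994205474853516)
```

View pics/crop1.png

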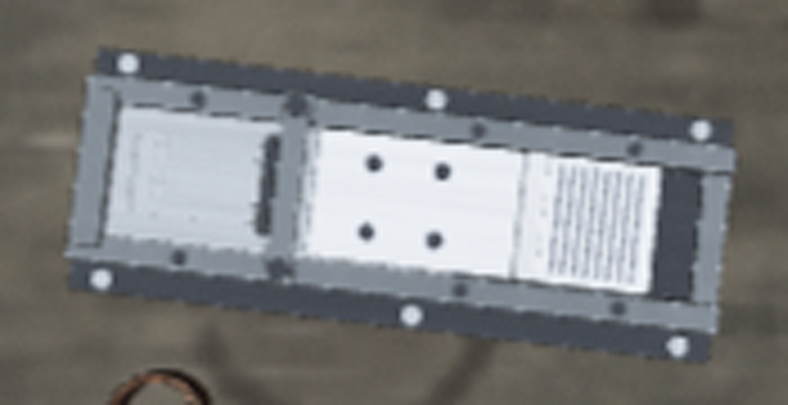

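The plate in the jig measures about 153 x 56 mm and sits at z 34. The two loose ones are about 102 x 38 mm, so the jig plate is the one meant. The crop shows its tread at the right (590,225), the rib at (525,215) and the bridge at (290,190); the push direction is to the left, which is world +y. Next I'll work out the move.

```bash
cat >> h.py <<'E'
a=np.deg2rad(83.5); D=np.array([np.cos(a),np.sin(a),0]); N=np.array([-D[1],D[0],0])
def rel():
    o=ctrl.get_obs(); M=R.from_rotvec(o['orientation']).as_matrix(); return o,M
E
python3 - <<'E'
from h import *
f=np.load('top1.npz');W=f['W'];img=f['img']
P=W[150:260,230:420].reshape(-1,3);P=P[np.isfinite(P[:,0])]
O=np.array([496,-39,0]); J=np.c_[(P-O)@D,(P-O)@N,P[:,2]]
# profile along centre line
for x in range(-130,200,4):
    q=J[(abs(J[:,0]-x)<2)&(abs(J[:,1])<22)]
    print(x,np.median(q[:,2]).round(0) if len(q) else None,end='; ')
s=J[(J[:,2]>20.5)&(J[:,2]<24)&(abs(J[:,1])>25)&(abs(J[:,1])<50)]
for x in(-90,-40,0,120):
    q=s[abs(s[:,0]-x)<12]; print('\nrail',x,np.percentile(q[:,1],[2,98]))
o,M=rel();print('M',M.round(3))
tgt=O-D*38.5; print('tgt',tgt)
for nm,y in(('jaw along D',D),('jaw along -D',-D),('jaw N',N),('jaw -N',-N)):
    x=np.array([0,0,-1.]);T=np.c_[x,y,np.cross(x,y)]
    print(nm,R.from_matrix(M.T@T).as_rotvec().round(3))
tgt[2]=100; print('tool shift',(M.T@(tgt-o['ee_pos'])).round(1))
E
```

```text
-130 1.0; -126 1.0; -122 0.0; -118 1.0; -114 1.0; -110 13.0; -106 14.0; -102 14.0; -98 15.0; -94 20.0; -90 20.0; -86 21.0; -82 21.0; -78 23.0; -74 35.0; -70 34.0; -66 34.0; -62 35.0; -58 35.0; -54 35.0; -50 35.0; -46 35.0; -42 35.0; -38 34.0; -34 34.0; -30 34.0; -26 44.0; -22 47.0; -18 45.0; -14 35.0; -10 34.0; -6 35.0; -2 34.0; 2 35.0; 6 35.0; 10 34.0; 14 35.0; 18 35.0; 22 34.0; 26 35.0; 30 35.0; 34 35.0; 38 34.0; 42 34.0; 46 35.0; 50 35.0; 54 34.0; 58 35.0; 62 34.0; 66 35.0; 70 34.0; 74 31.0; 78 15.0; 82 42.0; 86 41.0; 90 41.0; 94 42.0; 98 35.0; 102 32.0; 106 30.0; 110 29.0; 114 29.0; 118 28.0; 122 27.0; 126 26.0; 130 25.0; 134 24.0; 138 23.0; 142 22.0; 146 24.0; 150 26.0; 154 27.0; 158 14.0; 162 15.0; 166 32.0; 170 31.0; 174 32.0; 178 31.0; 182 1.0; 186 1.0; 190 1.0; 194 2.0; 198 1.0; 
rail -90 [-41.1636797   40.76696573]

rail -40 [-41.08322945  40.91024738]

rail 0 [-41.1318847   40.33633208]

rail 120 [-40.84021248  40.58464445]
M [[-0.     0.258 -0.966]
 [ 0.001 -0.966 -0.258]
 [-1.    -0.001 -0.   ]]
tgt [491.64167627 -77.25251644   0.        ]
jaw along D [-2.767e+00 -2.000e-03  0.000e+00]
jaw along -D [0.374 0.    0.001]
jaw N [1.945e+00 1.000e-03 1.000e-03]
jaw -N [-1.197e+00 -1.000e-03  1.000e-03]
tool shift [ 130.6 -422.9 -455.1]
```

Emit:
{"name": "apply_moves", "arguments": {
  "increments": [
    {"gripper":0,"delta_pos":[0.3,-2.115,-2.275],"dr":[0,0,0]},
    {"gripper":0,"delta_pos":[0.3,-2.115,-2.275],"dr":[0,0,0]},
    {"gripper":0,"delta_pos":[0.3,-2.115,-2.275],"dr":[0,0,0]},
    {"gripper":0,"delta_pos":[0.3,-2.115,-2.275],"dr":[0,0,0]},
    {"gripper":0,"delta_pos":[0.3,-2.115,-2.275],"dr":[0,0,0]}
  ]
}}

```text
t: 0.52
ee_pos: [244.1, -470.8, 215.2]
orientation: [2.083, 0.273, -2.083]
ft_force: [-0.0, -0.3, -0.6]
width: 57.9
```

Emit:
{"name": "apply_moves", "arguments": {
  "increments": [
    {"gripper":0,"delta_pos":[0.3,-2.115,-2.275],"dr":[0,0,0]},
    {"gripper":0,"delta_pos":[0.3,-2.115,-2.275],"dr":[0,0,0]},
    {"gripper":0,"delta_pos":[0.3,-2.115,-2.275],"dr":[0,0,0]},
    {"gripper":0,"delta_pos":[0.3,-2.115,-2.275],"dr":[0,0,0]},
    {"gripper":0,"delta_pos":[0.3,-2.115,-2.275],"dr":[0,0,0]}
  ]
}}

```text
t: 0.93
ee_pos: [326.8, -339.3, 200.4]
orientation: [2.082, 0.273, -2.083]
ft_force: [0.1, 0.1, -0.2]
width: 24.7
```

Emit:
{"name": "apply_moves", "arguments": {
  "increments": [
    {"gripper":0,"delta_pos":[0.3,-2.115,-2.275],"dr":[0,0,0]},
    {"gripper":0,"delta_pos":[0.3,-2.115,-2.275],"dr":[0,0,0]},
    {"gripper":0,"delta_pos":[0.3,-2.115,-2.275],"dr":[0,0,0]},
    {"gripper":0,"delta_pos":[0.3,-2.115,-2.275],"dr":[0,0,0]},
    {"gripper":0,"delta_pos":[0.3,-2.115,-2.275],"dr":[0,0,0]}
  ]
}}

```text
t: 1.35
ee_pos: [409.5, -207.9, 185.5]
orientation: [2.082, 0.273, -2.083]
ft_force: [0.5, -0.1, 0.1]
width: 0.5
```

Emit:
{"name": "apply_moves", "arguments": {
  "increments": [
    {"gripper":0,"delta_pos":[0.3,-2.115,-2.275],"dr":[0,0,0]},
    {"gripper":0,"delta_pos":[0.3,-2.115,-2.275],"dr":[0,0,0]},
    {"gripper":0,"delta_pos":[0.3,-2.115,-2.275],"dr":[0,0,0]},
    {"gripper":0,"delta_pos":[0.3,-2.115,-2.275],"dr":[0,0,0]},
    {"gripper":0,"delta_pos":[0.3,-2.115,-2.275],"dr":[0,0,0]}
  ]
}}

```text
t: 1.77
ee_pos: [492.1, -76.3, 170.3]
orientation: [2.082, 0.273, -2.083]
ft_force: [0.4, -0.6, -0.3]
width: 0.8
```

Emit:
{"name": "apply_moves", "arguments": {
  "increments": [
    {"gripper":0,"delta_pos":[0,0,0],"dr":[0.094,0,0]},
    {"gripper":0,"delta_pos":[0,0,0],"dr":[0.094,0,0]},
    {"gripper":0,"delta_pos":[0,0,0],"dr":[0.094,0,0]},
    {"gripper":0,"delta_pos":[0,0,0],"dr":[0.092,0,0]},
    {"gripper":0,"delta_pos":[0,0,0],"dr":[0,0,0]}
  ]
}}

```text
t: 2.18
ee_pos: [491.5, -77.6, 170.4]
orientation: [-2.161, 0.126, 2.162]
ft_force: [0.3, -0.8, 0.1]
width: 0.3
```

```bash
cat >> h.py <<'E'
O=np.array([496,-39,0.])
def st():
    o,M=rel(); p=o['ee_pos']-O
    print('t',round(o['t'],2),'along',(p@D).round(1),'lat',(p@N).round(1),'tipz',(p[2]-8).round(1),'F',(o['ft_force']@D).round(1),(o['ft_force']@N).round(1),o['ft_force'][2].round(1),'w',round(o['width'],1),'toolax D,N in tool',(M.T@D).round(3),(M.T@N).round(3))
E
python3 -c "
from h import *
st()"
```

```text
t 2.18 along -38.9 lat 0.1 tipz 162.4 F -0.7 -0.4 0.1 w 0.3 toolax D,N in tool [ 0.    -1.     0.003] [0.001 0.003 1.   ]
```

Emit:
{"name": "apply_moves", "arguments": {
  "increments": [
    {"gripper":0,"delta_pos":[2.5,0.6,0],"dr":[0,0,0]},
    {"gripper":0,"delta_pos":[3,0,0],"dr":[0,0,0]},
    {"gripper":0,"delta_pos":[3,0,0],"dr":[0,0,0]},
    {"gripper":0,"delta_pos":[2.5,0,0],"dr":[0,0,0]},
    {"gripper":0,"delta_pos":[0.9,0,0],"dr":[0,0,0]}
  ]
}}

```text
t: 2.6
ee_pos: [488.9, -83.5, 48.7]
orientation: [-2.159, 0.119, 2.169]
ft_force: [-1.3, 0.4, 1.0]
width: 0.6
```

```bash
python3 - <<'E'
from h import *
st()
a=grab('side')['img'][160:260,270:400];b=grab('top')['img'][160:250,235:410]
a=cv2.resize(a,(520,400));b=cv2.resize(b,None,fx=3.2,fy=3.2)
a=cv2.resize(a,(375,288))
o=np.zeros((580,600,3),np.uint8);o[:288,:560]=b;o[290:578,:375]=a
cv2.imwrite('pics/two1.png',o[:,:,::-1])
E
```

```text
t 2.6 along -45.0 lat 2.0 tipz 40.7 F 0.2 1.3 1.0 w 0.6 toolax D,N in tool [ 0.    -1.    -0.003] [ 0.005 -0.003  1.   ]
```

View pics/two1.png

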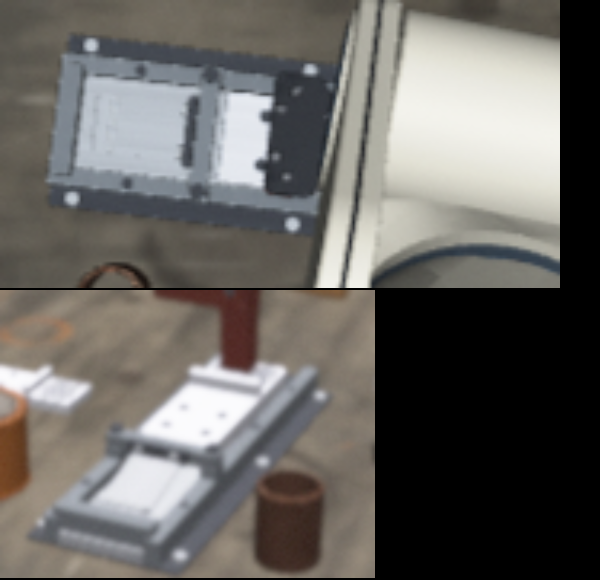

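The side crop shows the shut fingers at (238,350), just behind the rib (228,378) and above the tread. Pressing down now.

Emit:
{"name": "apply_moves", "arguments": {
  "increments": [
    {"gripper":0,"delta_pos":[0.15,0,0],"dr":[0,0,0]},
    {"gripper":0,"delta_pos":[0.15,0,0],"dr":[0,0,0]},
    {"gripper":0,"delta_pos":[0.15,0,0],"dr":[0,0,0]},
    {"gripper":0,"delta_pos":[0.1,0,0],"dr":[0,0,0]},
    {"gripper":0,"delta_pos":[0,0,0],"dr":[0,0,0]}
  ]
}}

```text
t: 3.12
ee_pos: [491.5, -83.9, 46.8]
orientation: [-2.165, 0.123, 2.162]
ft_force: [-0.3, 0.2, -0.2]
width: 0.4
```

Emit:
{"name": "apply_moves", "arguments": {
  "increments": [
    {"gripper":0,"delta_pos":[0.1,0,0],"dr":[0,0,0]},
    {"gripper":0,"delta_pos":[0.1,0,0],"dr":[0,0,0]},
    {"gripper":0,"delta_pos":[0.1,0,0],"dr":[0,0,0]},
    {"gripper":0,"delta_pos":[0,0,0],"dr":[0,0,0]},
    {"gripper":0,"delta_pos":[0,0,0],"dr":[0,0,0]}
  ]
}}

```text
t: 3.53
ee_pos: [491.0, -83.8, 43.1]
orientation: [-2.163, 0.122, 2.163]
ft_force: [-0.0, -0.0, 0.5]
width: 0.3
```

Emit:
{"name": "apply_moves", "arguments": {
  "increments": [
    {"gripper":0,"delta_pos":[0.1,0,0],"dr":[0,0,0]},
    {"gripper":0,"delta_pos":[0.1,0,0],"dr":[0,0,0]},
    {"gripper":0,"delta_pos":[0.1,0,0],"dr":[0,0,0]},
    {"gripper":0,"delta_pos":[0,0,0],"dr":[0,0,0]},
    {"gripper":0,"delta_pos":[0,0,0],"dr":[0,0,0]}
  ]
}}

```text
t: 3.95
ee_pos: [491.1, -83.8, 40.3]
orientation: [-2.163, 0.123, 2.163]
ft_force: [-0.3, 1.2, 4.3]
width: 0.3
```

```bash
python3 -c "
from h import *
st()"
```

```text
t 3.95 along -45.1 lat -0.2 tipz 32.3 F 1.1 0.4 4.3 w 0.3 toolax D,N in tool [-0. -1. -0.] [-0. -0.  1.]
```

Emit:
{"name": "apply_moves", "arguments": {
  "increments": [
    {"gripper":0,"delta_pos":[0.1,0,0],"dr":[0,0,0]},
    {"gripper":0,"delta_pos":[0.1,0,0],"dr":[0,0,0]},
    {"gripper":0,"delta_pos":[0.1,0,0],"dr":[0,0,0]},
    {"gripper":0,"delta_pos":[0.1,0,0],"dr":[0,0,0]},
    {"gripper":0,"delta_pos":[0,0,0],"dr":[0,0,0]}
  ]
}}

```text
t: 4.37
ee_pos: [491.1, -83.8, 36.3]
orientation: [-2.163, 0.123, 2.163]
ft_force: [-1.3, 0.2, 8.1]
width: 0.6
```

Emit:
{"name": "apply_moves", "arguments": {
  "increments": [
    {"gripper":0,"delta_pos":[0.1,0,0],"dr":[0,0,0]},
    {"gripper":0,"delta_pos":[0.1,0,0],"dr":[0,0,0]},
    {"gripper":0,"delta_pos":[0.05,0,0],"dr":[0,0,0]},
    {"gripper":0,"delta_pos":[0,0,0],"dr":[0,0,0]},
    {"gripper":0,"delta_pos":[0,0,0],"dr":[0,0,0]}
  ]
}}

```text
t: 4.78
ee_pos: [491.2, -83.8, 34.3]
orientation: [-2.163, 0.123, 2.163]
ft_force: [-1.7, -0.3, 12.7]
width: 0.4
```

Emit:
{"name": "apply_moves", "arguments": {
  "increments": [
    {"gripper":0,"delta_pos":[0.05,0,0],"dr":[0,0,0]},
    {"gripper":0,"delta_pos":[0.02,0,0],"dr":[0,0,0]},
    {"gripper":0,"delta_pos":[0,0,0],"dr":[0,0,0]},
    {"gripper":0,"delta_pos":[0,0,0],"dr":[0,0,0]},
    {"gripper":0,"delta_pos":[0,0,0],"dr":[0,0,0]}
  ]
}}

```text
t: 5.2
ee_pos: [491.2, -83.8, 34.2]
orientation: [-2.164, 0.123, 2.163]
ft_force: [-5.1, 1.4, 21.2]
width: 0.4
```

The table has bottomed: z has stopped and the force has risen to 21 N. Pushing forward now.

Emit:
{"name": "apply_moves", "arguments": {
  "increments": [
    {"gripper":0,"delta_pos":[0.02,-0.2,0],"dr":[0,0,0]},
    {"gripper":0,"delta_pos":[0,-0.2,0],"dr":[0,0,0]},
    {"gripper":0,"delta_pos":[0,-0.2,0],"dr":[0,0,0]},
    {"gripper":0,"delta_pos":[0,-0.2,0],"dr":[0,0,0]},
    {"gripper":0,"delta_pos":[0,0,0],"dr":[0,0,0]}
  ]
}}

```text
t: 5.62
ee_pos: [493.4, -76.8, 34.2]
orientation: [-2.168, 0.123, 2.161]
ft_force: [-2.7, -5.4, 18.2]
width: 0.3
```

```bash
python3 -c "
from h import *
st()"
```

```text
t 5.62 along -37.8 lat -1.7 tipz 26.2 F -5.6 2.1 18.2 w 0.3 toolax D,N in tool [-0.001 -1.    -0.001] [-0.003 -0.001  1.   ]
```

Emit:
{"name": "apply_moves", "arguments": {
  "increments": [
    {"gripper":0,"delta_pos":[0.03,-0.2,0],"dr":[0,0,0]},
    {"gripper":0,"delta_pos":[0,-0.3,0],"dr":[0,0,0]},
    {"gripper":0,"delta_pos":[0,-0.3,0],"dr":[0,0,0]},
    {"gripper":0,"delta_pos":[0,-0.2,0],"dr":[0,0,0]},
    {"gripper":0,"delta_pos":[0,0,0],"dr":[0,0,0]}
  ]
}}

```text
t: 6.03
ee_pos: [494.6, -66.9, 34.2]
orientation: [-2.168, 0.124, 2.161]
ft_force: [-4.0, -6.4, 22.7]
width: 0.6
```

```bash
python3 - <<'E'
from h import *
st()
a=grab('side')['img'][160:260,270:400];d=grab('top');b=d['img'][160:250,235:410]
a=cv2.resize(a,(375,288),interpolation=cv2.INTER_CUBIC);b=cv2.resize(b,None,fx=3.2,fy=3.2)
o=np.zeros((580,600,3),np.uint8);o[:288,:560]=b;o[290:578,:375]=a
cv2.imwrite('pics/two2.png',o[:,:,::-1])
E
```

```text
t 6.03 along -27.9 lat -1.8 tipz 26.2 F -6.8 3.2 22.7 w 0.6 toolax D,N in tool [-0.001 -1.    -0.001] [-0.003 -0.001  1.   ]
```

View pics/two2.png

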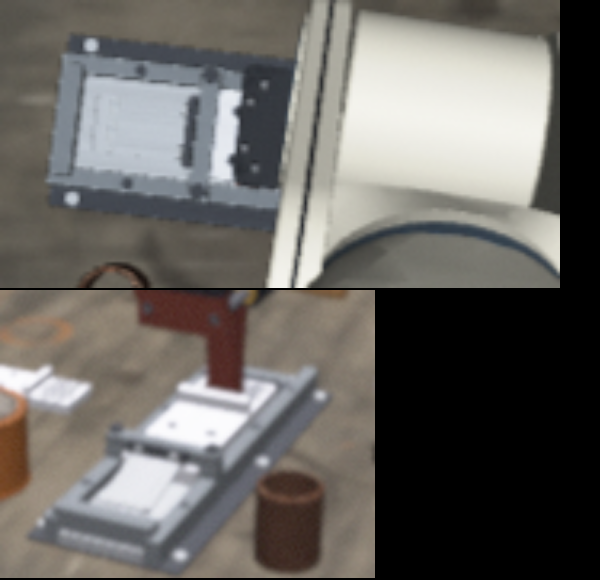

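The side crop shows the plate down and sliding. The front holes at (172,425) are approaching the bridge and the nose is under it near (190,460). Force is steady, so I'll continue.

Emit:
{"name": "apply_moves", "arguments": {
  "increments": [
    {"gripper":0,"delta_pos":[0,-0.3,0],"dr":[0,0,0]},
    {"gripper":0,"delta_pos":[0,-0.3,0],"dr":[0,0,0]},
    {"gripper":0,"delta_pos":[0,-0.3,0],"dr":[0,0,0]},
    {"gripper":0,"delta_pos":[0,-0.3,0],"dr":[0,0,0]},
    {"gripper":0,"delta_pos":[0,-0.3,0],"dr":[0,0,0]}
  ]
}}

```text
t: 6.55
ee_pos: [496.2, -52.3, 34.2]
orientation: [-2.168, 0.124, 2.161]
ft_force: [-4.3, -9.0, 23.6]
width: 0.4
```

Emit:
{"name": "apply_moves", "arguments": {
  "increments": [
    {"gripper":0,"delta_pos":[0,-0.3,0],"dr":[0,0,0]},
    {"gripper":0,"delta_pos":[0,-0.3,0],"dr":[0,0,0]},
    {"gripper":0,"delta_pos":[0,-0.3,0],"dr":[0,0,0]},
    {"gripper":0,"delta_pos":[0,-0.3,0],"dr":[0,0,0]},
    {"gripper":0,"delta_pos":[0,-0.3,0],"dr":[0,0,0]}
  ]
}}

```text
t: 6.97
ee_pos: [497.9, -37.8, 34.2]
orientation: [-2.168, 0.124, 2.161]
ft_force: [-4.3, -14.7, 23.3]
width: 0.3
```

```bash
python3 -c "
from h import *
st()"
```

```text
t 6.97 along 1.4 lat -1.8 tipz 26.2 F -15.1 2.6 23.3 w 0.3 toolax D,N in tool [-0.002 -1.    -0.001] [-0.003 -0.001  1.   ]
```

Emit:
{"name": "apply_moves", "arguments": {
  "increments": [
    {"gripper":0,"delta_pos":[0.02,-0.3,0],"dr":[0,0,0]},
    {"gripper":0,"delta_pos":[0,-0.3,0],"dr":[0,0,0]},
    {"gripper":0,"delta_pos":[0,-0.3,0],"dr":[0,0,0]},
    {"gripper":0,"delta_pos":[0,-0.3,0],"dr":[0,0,0]},
    {"gripper":0,"delta_pos":[0,-0.3,0],"dr":[0,0,0]}
  ]
}}

```text
t: 7.38
ee_pos: [499.7, -23.0, 34.2]
orientation: [-2.168, 0.124, 2.161]
ft_force: [-5.0, -15.0, 26.1]
width: 0.8
```

Emit:
{"name": "apply_moves", "arguments": {
  "increments": [
    {"gripper":0,"delta_pos":[0,-0.3,0],"dr":[0,0,0]},
    {"gripper":0,"delta_pos":[0,-0.3,0],"dr":[0,0,0]},
    {"gripper":0,"delta_pos":[0,-0.3,0],"dr":[0,0,0]},
    {"gripper":0,"delta_pos":[0,-0.3,0],"dr":[0,0,0]},
    {"gripper":0,"delta_pos":[0,-0.2,0],"dr":[0,0,0]}
  ]
}}

```text
t: 7.8
ee_pos: [501.4, -9.3, 34.2]
orientation: [-2.169, 0.124, 2.161]
ft_force: [-4.5, -18.5, 25.1]
width: 0.8
```

```bash
python3 - <<'E'
from h import *
st()
a=grab('side')['img'][160:260,270:400];d=grab('top');b=d['img'][160:250,235:410]
a=cv2.resize(a,(375,288),interpolation=cv2.INTER_CUBIC);b=cv2.resize(b,None,fx=3.2,fy=3.2)
o=np.zeros((580,600,3),np.uint8);o[:288,:560]=b;o[290:578,:375]=a
cv2.imwrite('pics/two3.png',o[:,:,::-1])
E
```

```text
t 7.8 along 30.1 lat -2.0 tipz 26.2 F -18.9 2.4 25.1 w 0.8 toolax D,N in tool [-0.002 -1.    -0.002] [-0.004 -0.002  1.   ]
```

View pics/two3.png

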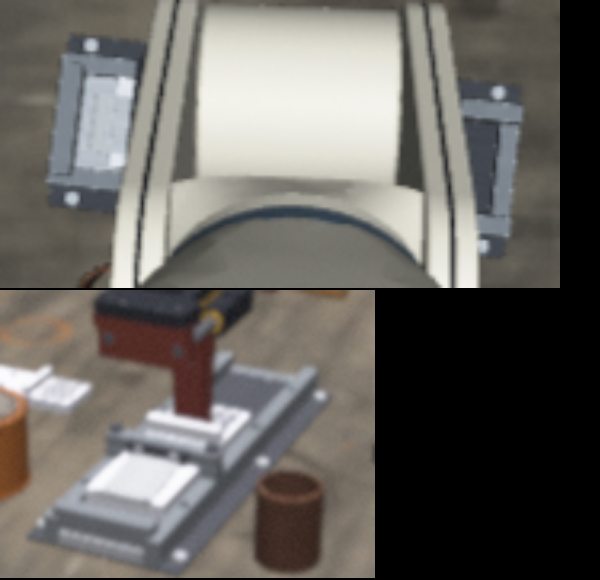

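The side crop shows the nose out past the bridge near (125,475), the leaf riding on it, and the plate level. About 20 mm remain.

Emit:
{"name": "apply_moves", "arguments": {
  "increments": [
    {"gripper":0,"delta_pos":[0,-0.3,0],"dr":[0,0,0]},
    {"gripper":0,"delta_pos":[0,-0.3,0],"dr":[0,0,0]},
    {"gripper":0,"delta_pos":[0,-0.3,0],"dr":[0,0,0]},
    {"gripper":0,"delta_pos":[0,-0.3,0],"dr":[0,0,0]},
    {"gripper":0,"delta_pos":[0,-0.1,0],"dr":[0,0,0]}
  ]
}}

```text
t: 8.32
ee_pos: [503.0, 4.2, 34.2]
orientation: [-2.168, 0.124, 2.16]
ft_force: [-4.2, -13.3, 25.2]
width: 0.5
```

Emit:
{"name": "apply_moves", "arguments": {
  "increments": [
    {"gripper":0,"delta_pos":[0,-0.15,0],"dr":[0,0,0]},
    {"gripper":0,"delta_pos":[0,-0.15,0],"dr":[0,0,0]},
    {"gripper":0,"delta_pos":[0,-0.15,0],"dr":[0,0,0]},
    {"gripper":0,"delta_pos":[0,-0.05,0],"dr":[0,0,0]},
    {"gripper":0,"delta_pos":[0,0,0],"dr":[0,0,0]}
  ]
}}

```text
t: 8.73
ee_pos: [503.6, 9.4, 34.2]
orientation: [-2.168, 0.123, 2.16]
ft_force: [-2.9, -9.6, 25.0]
width: 0.1
```

```bash
python3 -c "
from h import *
st()"
```

```text
t 8.73 along 49.0 lat -2.0 tipz 26.2 F -9.8 1.8 25.0 w 0.1 toolax D,N in tool [-0.001 -1.    -0.001] [-0.004 -0.001  1.   ]
```

Emit:
{"name": "apply_moves", "arguments": {
  "increments": [
    {"gripper":0,"delta_pos":[0,-0.1,0],"dr":[0,0,0]},
    {"gripper":0,"delta_pos":[0,-0.1,0],"dr":[0,0,0]},
    {"gripper":0,"delta_pos":[0,-0.05,0],"dr":[0,0,0]},
    {"gripper":0,"delta_pos":[0,0,0],"dr":[0,0,0]},
    {"gripper":0,"delta_pos":[0,0,0],"dr":[0,0,0]}
  ]
}}

```text
t: 9.15
ee_pos: [503.8, 11.6, 34.2]
orientation: [-2.168, 0.123, 2.16]
ft_force: [-3.0, -10.9, 25.6]
width: 0.3
```

```bash
python3 - <<'E'
from h import *
st()
a=grab('side')['img'][165:255,280:390]
a=cv2.resize(a,(770,600)[:2],interpolation=cv2.INTER_CUBIC)
cv2.imwrite('pics/s4.png',a[:,:,::-1])
E
```

```text
t 9.15 along 51.2 lat -2.0 tipz 26.2 F -11.2 1.7 25.6 w 0.3 toolax D,N in tool [-0.001 -1.    -0.001] [-0.004 -0.001  1.   ]
```

View pics/s4.png

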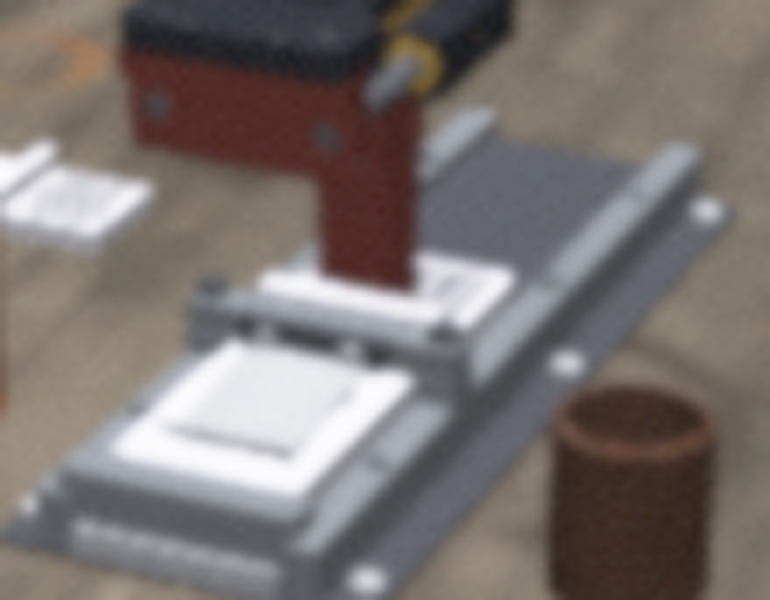

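The side view shows the nose almost at the stop (200,470) and the rib close behind the bridge (340,300). I'll creep on until the force rises.

Emit:
{"name": "apply_moves", "arguments": {
  "increments": [
    {"gripper":0,"delta_pos":[0,-0.1,0],"dr":[0,0,0]},
    {"gripper":0,"delta_pos":[0,-0.1,0],"dr":[0,0,0]},
    {"gripper":0,"delta_pos":[0,0,0],"dr":[0,0,0]},
    {"gripper":0,"delta_pos":[0,0,0],"dr":[0,0,0]},
    {"gripper":0,"delta_pos":[0,0,0],"dr":[0,0,0]}
  ]
}}

```text
t: 9.62
ee_pos: [504.0, 13.7, 34.2]
orientation: [-2.168, 0.123, 2.16]
ft_force: [-3.4, -12.2, 24.8]
width: 0.7
```

Emit:
{"name": "apply_moves", "arguments": {
  "increments": [
    {"gripper":0,"delta_pos":[0,-0.1,0],"dr":[0,0,0]},
    {"gripper":0,"delta_pos":[0,-0.05,0],"dr":[0,0,0]},
    {"gripper":0,"delta_pos":[0,0,0],"dr":[0,0,0]},
    {"gripper":0,"delta_pos":[0,0,0],"dr":[0,0,0]},
    {"gripper":0,"delta_pos":[0,0,0],"dr":[0,0,0]}
  ]
}}

```text
t: 10.03
ee_pos: [504.2, 15.1, 34.2]
orientation: [-2.168, 0.123, 2.16]
ft_force: [-3.0, -11.2, 24.7]
width: 1.0
```

Emit:
{"name": "apply_moves", "arguments": {
  "increments": [
    {"gripper":0,"delta_pos":[0,-0.1,0],"dr":[0,0,0]},
    {"gripper":0,"delta_pos":[0,-0.05,0],"dr":[0,0,0]},
    {"gripper":0,"delta_pos":[0,0,0],"dr":[0,0,0]},
    {"gripper":0,"delta_pos":[0,0,0],"dr":[0,0,0]},
    {"gripper":0,"delta_pos":[0,0,0],"dr":[0,0,0]}
  ]
}}

```text
t: 10.45
ee_pos: [504.2, 15.5, 34.2]
orientation: [-2.169, 0.124, 2.161]
ft_force: [-3.8, -20.7, 26.3]
width: 0.4
```

Emit:
{"name": "apply_moves", "arguments": {
  "increments": [
    {"gripper":0,"delta_pos":[0,-0.1,0],"dr":[0,0,0]},
    {"gripper":0,"delta_pos":[0,-0.05,0],"dr":[0,0,0]},
    {"gripper":0,"delta_pos":[0,0,0],"dr":[0,0,0]},
    {"gripper":0,"delta_pos":[0,0,0],"dr":[0,0,0]},
    {"gripper":0,"delta_pos":[0,0,0],"dr":[0,0,0]}
  ]
}}

```text
t: 10.87
ee_pos: [504.2, 15.6, 34.2]
orientation: [-2.17, 0.125, 2.163]
ft_force: [-5.9, -31.2, 25.9]
width: 0.2
```

```bash
python3 - <<'E'
from h import *
st()
d=grab('side');W=cloud(d)
np.savez('s5.npz',W=W,img=d['img'])
P=W[150:270,260:400].reshape(-1,3);P=P[np.isfinite(P[:,0])]
J=np.c_[(P-O)@D,(P-O)@N,P[:,2]]
for x in list(range(-96,0,4))+list(range(0,180,4)):
    q=J[(abs(J[:,0]-x)<2)&(abs(J[:,1])<24)&(J[:,2]<60)]
    if len(q): print(x,np.median(q[:,2]).round(0),end='; ')
a=cv2.resize(d['img'][165:255,280:390],(770,600),interpolation=cv2.INTER_CUBIC)
cv2.imwrite('pics/s5.png',a[:,:,::-1])
E
```

```text
t 10.87 along 55.2 lat -2.0 tipz 26.2 F -31.7 2.3 25.9 w 0.2 toolax D,N in tool [-0.004 -1.    -0.002] [-0.003 -0.002  1.   ]
-96 17.0; -92 17.0; -88 18.0; -84 17.0; -80 17.0; -76 17.0; -72 17.0; -68 17.0; -64 17.0; -60 17.0; -56 17.0; -52 18.0; -48 17.0; -44 17.0; -40 17.0; -36 17.0; -32 17.0; -28 17.0; -24 18.0; -20 18.0; -16 17.0; -12 17.0; -8 18.0; -4 18.0; 0 17.0; 4 18.0; 12 23.0; 16 23.0; 20 24.0; 24 25.0; 28 24.0; 32 24.0; 36 23.0; 40 25.0; 44 25.0; 48 41.0; 52 39.0; 56 46.0; 60 51.0; 64 46.0; 68 44.0; 72 36.0; 76 37.0; 80 38.0; 84 38.0; 88 38.0; 92 39.0; 96 35.0; 100 31.0; 104 30.0; 108 30.0; 112 30.0; 116 29.0; 120 29.0; 124 28.0; 128 28.0; 132 28.0; 136 28.0; 140 27.0; 144 25.0; 148 25.0; 152 25.0; 156 25.0; 160 25.0; 164 28.0; 168 28.0; 172 28.0; 176 20.0;
```

View pics/s5.png

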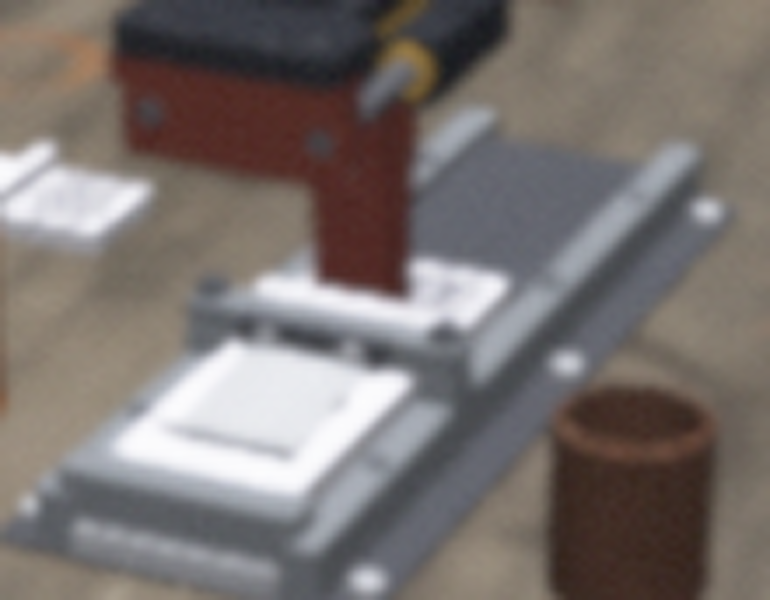

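Home: the plate stopped while the push force climbed to 32 N. The side depth shows the table level with z about 18 (up) right behind the plate, and the plate top at about 25. I'll ease the push, then lift straight off.

Emit:
{"name": "apply_moves", "arguments": {
  "increments": [
    {"gripper":0,"delta_pos":[0,0.1,0],"dr":[0,0,0]},
    {"gripper":0,"delta_pos":[0,0.1,0],"dr":[0,0,0]},
    {"gripper":0,"delta_pos":[0,0,0],"dr":[0,0,0]},
    {"gripper":0,"delta_pos":[0,0,0],"dr":[0,0,0]},
    {"gripper":0,"delta_pos":[0,0,0],"dr":[0,0,0]}
  ]
}}

```text
t: 11.33
ee_pos: [504.2, 15.4, 34.2]
orientation: [-2.168, 0.124, 2.161]
ft_force: [-2.4, -17.2, 25.4]
width: 0.3
```

Emit:
{"name": "apply_moves", "arguments": {
  "increments": [
    {"gripper":0,"delta_pos":[0,0.08,0],"dr":[0,0,0]},
    {"gripper":0,"delta_pos":[-0.05,0,0],"dr":[0,0,0]},
    {"gripper":0,"delta_pos":[-0.05,0,0],"dr":[0,0,0]},
    {"gripper":0,"delta_pos":[-0.05,0,0],"dr":[0,0,0]},
    {"gripper":0,"delta_pos":[-0.05,0,0],"dr":[0,0,0]}
  ]
}}

```text
t: 11.75
ee_pos: [503.6, 15.4, 34.4]
orientation: [-2.167, 0.124, 2.161]
ft_force: [2.2, -11.0, -2.2]
width: 0.4
```

Emit:
{"name": "apply_moves", "arguments": {
  "increments": [
    {"gripper":0,"delta_pos":[-0.05,0,0],"dr":[0,0,0]},
    {"gripper":0,"delta_pos":[-0.1,0,0],"dr":[0,0,0]},
    {"gripper":0,"delta_pos":[-0.2,0.1,0],"dr":[0,0,0]},
    {"gripper":0,"delta_pos":[-0.3,0.2,0],"dr":[0,0,0]},
    {"gripper":0,"delta_pos":[-0.5,0.2,0],"dr":[0,0,0]}
  ]
}}

```text
t: 12.17
ee_pos: [501.4, 11.8, 45.5]
orientation: [-2.162, 0.122, 2.164]
ft_force: [0.3, -0.1, -0.1]
width: 0.4
```

Emit:
{"name": "apply_moves", "arguments": {
  "increments": [
    {"gripper":0,"delta_pos":[-2,0,0],"dr":[0,0,0]},
    {"gripper":0,"delta_pos":[-3,0,0],"dr":[0,0,0]},
    {"gripper":0,"delta_pos":[-3,0,0],"dr":[0,0,0]},
    {"gripper":0,"delta_pos":[-3,0,0],"dr":[0,0,0]},
    {"gripper":0,"delta_pos":[-2,0,0],"dr":[0,0,0]}
  ]
}}

```text
t: 12.58
ee_pos: [502.6, 11.9, 178.7]
orientation: [-2.166, 0.122, 2.16]
ft_force: [1.5, 0.7, 0.3]
width: 0.3
```

Emit:
{"name": "apply_moves", "arguments": {
  "increments": [
    {"gripper":0,"delta_pos":[0,3,0],"dr":[0,0,0]},
    {"gripper":0,"delta_pos":[0,3.5,0],"dr":[0,0,0]},
    {"gripper":0,"delta_pos":[0,3.5,0],"dr":[0,0,0]},
    {"gripper":0,"delta_pos":[0,3.5,0],"dr":[0,0,0]},
    {"gripper":0,"delta_pos":[0,3.5,0],"dr":[0,0,0]}
  ]
}}

```text
t: 13.0
ee_pos: [482.2, -158.4, 176.3]
orientation: [-2.164, 0.122, 2.163]
ft_force: [0.0, 0.6, -0.8]
width: 0.4
```

Emit:
{"name": "apply_moves", "arguments": {
  "increments": [
    {"gripper":0,"delta_pos":[0,3.5,0],"dr":[0,0,0]},
    {"gripper":0,"delta_pos":[0,3.5,0],"dr":[0,0,0]},
    {"gripper":0,"delta_pos":[0,3.5,0],"dr":[0,0,0]},
    {"gripper":0,"delta_pos":[0,2,0],"dr":[0,0,0]},
    {"gripper":0,"delta_pos":[0,0,0],"dr":[0,0,0]}
  ]
}}

```text
t: 13.42
ee_pos: [468.3, -284.8, 176.2]
orientation: [-2.163, 0.128, 2.161]
ft_force: [-0.3, -0.4, 0.3]
width: 0.1
```

```bash
python3 - <<'E'
from h import *
st()
d=grab('top');W=cloud(d)
P=W[150:260,230:420].reshape(-1,3);P=P[np.isfinite(P[:,0])]
J=np.c_[(P-O)@D,(P-O)@N,P[:,2]]
for x in list(range(-114,182,4)):
    q=J[(abs(J[:,0]-x)<2)&(abs(J[:,1])<22)&(J[:,2]<60)]
    if len(q): print(x,np.median(q[:,2]).round(1),end='; ')
d2=grab('side')['img'][160:260,220:440]
o=np.zeros((600,800,3),np.uint8)
o[:245,:800]=cv2.resize(d['img'][100:300,200:400][30:150],(800,480),interpolation=cv2.INTER_CUBIC)[:245] if 0 else cv2.resize(d['img'][165:243,200:455],(800,245),interpolation=cv2.INTER_CUBIC)
o[250:600,:770]=cv2.resize(d2,(770,350),interpolation=cv2.INTER_CUBIC)
cv2.imwrite('pics/end.png',o[:,:,::-1])
f=np.load('top1.npz')['img'].astype(int)
for n,(u,v) in dict(tin=(287,137),pipe=(270,253),nut=(345,275)).items():
    print(n,abs(f[v-20:v+20,u-20:u+20]-d['img'][v-20:v+20,u-20:u+20]).mean().round(1))
E
```

```text
t 13.42 along -247.4 lat -0.3 tipz 168.2 F -0.4 0.2 0.3 w 0.1 toolax D,N in tool [-0.001 -1.     0.003] [-0.001  0.003  1.   ]
-114 0.8; -110 13.2; -106 14.0; -102 13.8; -98 16.5; -94 20.6; -90 20.7; -86 20.6; -82 20.2; -78 20.9; -74 20.2; -70 20.0; -66 20.4; -62 20.9; -58 20.3; -54 20.6; -50 20.4; -46 20.4; -42 20.5; -38 20.9; -34 19.9; -30 20.8; -26 20.4; -22 20.4; -18 20.7; -14 20.8; -10 20.5; -6 20.2; -2 20.0; 2 20.1; 6 20.3; 10 14.1; 14 15.3; 18 27.7; 22 28.2; 26 28.0; 30 27.2; 34 27.6; 38 27.6; 42 27.8; 46 28.5; 50 28.2; 54 26.8; 58 28.3; 62 27.5; 66 38.7; 70 40.0; 74 38.3; 78 28.9; 82 41.6; 86 41.5; 90 41.5; 94 42.6; 98 36.1; 102 33.3; 106 33.2; 110 32.7; 114 32.2; 118 32.1; 122 31.2; 126 30.8; 130 31.0; 134 29.9; 138 29.6; 142 30.3; 146 30.9; 150 34.0; 154 35.2; 158 28.0; 162 28.7; 166 31.6; 170 31.4; 174 30.9; 178 29.8; tin 3.7
pipe 3.2
nut 3.3
```

View pics/end.png

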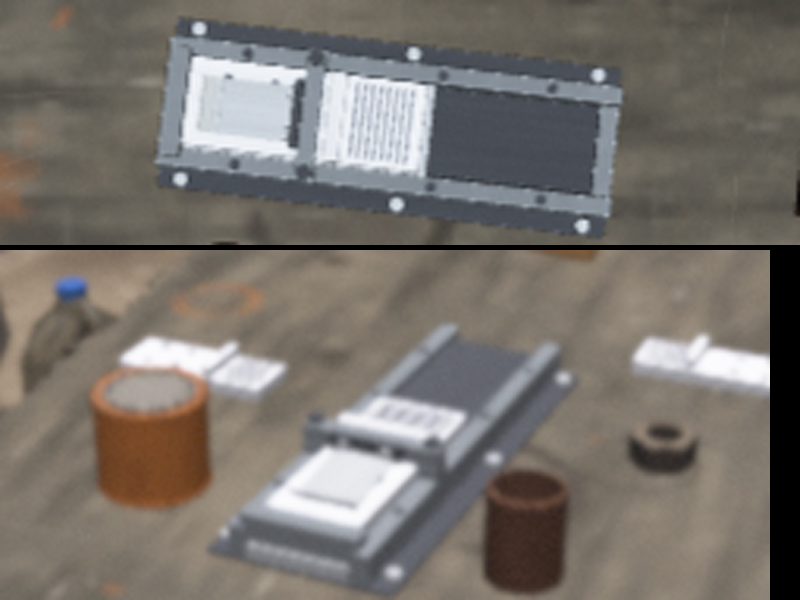

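The end view shows the plate's nose against the stop face (185,105 top), its rear 6 mm past the table, the table up over its whole length, and the tin, pipe and nut unmoved.

```bash
python3 -c "
from h import *
print(ctrl.close_job())"
```

```text
the job is handed in; nothing more can be done
None
```

The slide plate is home against the end stop, the table has sprung up behind it, and I handed the job in at about 13.5 s of the 38 s allowed.

I pressed the shut fingertips on the tread until the table bottomed, at about 21 N. Still pressing with 18–26 N, I pushed the plate about 91 mm under the bridge and leaf until it stopped and the push force rose to 32 N. Then I eased off, lifted straight up and moved the hand clear.

**Last checks:**
- **Table:** it reads about 20 mm high along its whole length, the same as at the start when it was up.
- **Plate:** its top reads about 28 mm against a nominal 26 mm. The top camera also read 1–2 mm high on the table and the plate at the start, so it is down on the bed. Its rear end is about 6 mm past the table and the rib is about 4–5 mm short of the bridge.
- **Bystanders:** the tin, pipe offcut and nut look unmoved.

One brief reading disagreed with the rest. As I lifted off, the force sensor showed -2 N vertically and -11 N along the push direction while the fingers rubbed the rib. The plate shows no shift or lift afterwards.

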